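# Close a reagent bottle in its twist-lock transport canister

## Robot

A 7-joint arm with a two-finger parallel gripper is mounted at the origin on a cart in front of the work surface, level with it; the furniture and walls round the work are solid. World frame = base frame: x ahead of the robot, y to its left, z up, the work surface at z = 0. Lengths are in mm, angles in degrees, forces in N, time in s.
With the tool pointing down it reaches from about 425 to 1025 mm from the base axis. Payload 3.6 kg.
Tool frame: the origin (TCP) lies midway between the tips of the shut fingers; the grasp point (between the pads) lies 19 mm behind it; x points along the fingers, y is the direction in which the jaws open and shut, and the axes are right-handed (so a half turn about x gives the same grasp; the last joint's range is limited). The gripper opens to 85 mm and grips with 20 to 120 N. Pads are 22 mm wide; open, the fingers measure 114 mm over their backs; the gripper's body (76 mm by 85 mm) begins 54 mm behind the grasp point. The pads swing forward as they close: fully open they stand 13 mm farther back than shut.
Start: joints at [-82.477, 33.873, 2.773, 92.16, -1.908, 54.013, -1.931], TCP at [161.607, 706.762, 197.302] pointing down, gripper open.
Joint ranges: [-153.93, 153.93], [-27.13, 128.08], [-72.61, 78.16], [10.71, 143.7], [-87.88, 267.88], [4.46, 118.87], [-176.78, 176.78]. Speed limits (degrees/s): [147.25, 147.25, 180, 180, 180, 180, 180].

## Interface

Orientations are given as a 3x3 rotation matrix whose columns are the frame's x, y, z axes.
In Python, from plant import env gives the robot as it stands. The module is installed in compiled form; this text tells all that it offers.
- The arm moves only by the tool step_arm, never from a script. Its argument "rows" is a list of rows, each a list of 7 numbers: the shift along the tool's x, y, z in m, then the turn, a rotation vector about the tool's x, y, z in rad, then the finger opening in m, from 0 to 0.0854. In form: [[tx, ty, tz, ax, ay, az, gripper], ...]. A call has 1 to 12 rows; each row is the pose to reach, as a shift and turn from the pose commanded when the call began, along the tool's axes at that moment; what a row does not reach only later rows make up. A row lasts 1/10 s, in which the tool goes at most 50 mm and 8.59 degrees, less where a joint would pass 70% of its speed; a pose out of reach is approached as far as the arm can. A call with a gripper value outside its range is refused whole. The fingers move at their own pace and stop on an object; the grip force is fixed at half the most. Time passes only in rows, so rows that repeat a pose let the fingers close. It gives the time, the measured TCP pose, the force and the opening at its end, in the units of the state.
- env.get_state(): the state, without advancing time (a new reading comes with each control period).
- env.grab_frame(name): name is "side" or "top" or "wrist"; returns a dict with "image" (384x512x3 uint8, red, green, blue), "camera_matrix" (3x3 intrinsics, pixels), "R" (3x3) and "t" (3): a world point X has camera coordinates R X + t; the wrist camera has in their place "tool_from_camera" (4x4, takes a point from camera to tool coordinates, whose origin is the TCP and whose axes are the tool frame's). Camera axes: x right, y down, z forward; pixel columns grow to the right and rows downward; lengths in mm; the calibration is good to about 2 mm. A picture is of the moment at which its call begins: read the wrist's pose just before it. There is no depth.
- env.job_done(): hands the job in, once; it reports no verdict.
The state is a dict: "t": time; "qpos": joint angles; "qd": joint speeds; "joint_torque": joint torques, N m; "position": TCP position; "orientation": TCP orientation; "ft_force": force on the tool from outside, world axes, zero at the start; "wrist_torque": the same for the moment, N m; "gripper_width": finger opening in mm.
Only numpy, scipy, OpenCV 4.12 (cv2) and the standard library are available. Lean on these libraries where they do the work, as an engineer would, in place of code of your own. Each camera call takes 0.05 s, during which the arm holds its last target.

## Task

Pack the brown reagent bottle for transport: stand it upright in the grey lower half of the canister, which is bolted to the bench, then put the hollow blue cover over it with the cover's bar in line with the white marks so that it drops fully home. Twist the cover clockwise (seen from above) until it meets its stop, with the bar at the red marks, and let go. Keep the bottle upright throughout and leave the other things on the bench where they are.

Things in the scene. Friction and masses are not known exactly. Their poses are not given: they have to be found in the camera images.
- canister_base: Lower half of the canister, fixed: grey round cup, 84 mm outer diameter, on a 112 x 112 x 12 mm black plate. Origin: centre of the plate's underside, on the bench; z up along the cup's axis, x along the two white marks. Bore 55 mm wide; the bottle's seat inside is at z = 20 mm. The closed cover rests on an outer shoulder at z = 52 mm. A metal neck rises from it to the rim at z = 72 mm.
- neck_top (a point): Centre of the neck's rim, 72 mm over the bench; axes as the lower half. Neck 61 mm in diameter, its rim chamfered, with two outward rails (63 to 68 mm over the bench, 70 mm over both) that leave two gaps of 70 degrees, centred on +x and -x. The cover's two lugs pass down through them with about 15 degrees play either way and 2.5 mm sideways. Both half-turn positions are equal.
- red_mark (a point): One of the two red marks on the plate (49 mm from the cup's axis, the other opposite): where the bar points when locked, 70 degrees clockwise (seen from above) from a white mark. There the lugs, under the rails, meet a solid stop; they are fully under from 55 degrees. Light friction only, no spring or click. Counter-clockwise the lugs are blocked at about 17 degrees.
- cover_bar (a point): Loose blue cover (about 160 g), open end down on the bench: hollow cup, 84 mm outer, 78 mm inner diameter, 67 mm high (63 inside), with a bar grip on top, 62 mm long, 18 mm wide, 67 to 97 mm over the lower edge. Point: middle of the bar on the cover's axis, 82 mm over the lower edge; z up, x along the bar. Home on the shoulder it is 134 mm over the bench; unaligned on the rails, 13 mm higher.
- cover: The same blue cover; origin at the centre of its lower edge, x along the bar. Two inner lugs, 3 to 8 mm above the lower edge, each 40 degrees wide, 66 mm between their inner faces, lie at +x and -x, under the bar's ends.
- bottle_center (a point): Loose brown (amber) reagent bottle with black cap, 46 mm in diameter, 92 mm high, about 140 g, upright on the bench; the point is its centre, 46 mm over its foot, z up. The cap is 33 mm wide, 70 to 92 mm over the foot. Seated in the canister this point is 66 mm over the bench, the bottle's top 112 mm.
- white_bottle_2: Bystander: small white screw-cap bottle, 50 x 50 x 84 mm, loose; origin at the centre of its underside. To be left alone.
- dish_1: Bystander: shallow round culture dish, 92 x 92 x 17 mm, loose; origin at the centre of its underside. To be left alone.
- timer: Bystander: small white desk timer with coloured keys, 60 x 66 x 17 mm, loose; origin at the centre of its underside. To be left alone.
- flask_2: Bystander: flat clear culture flask with pink content and blue cap, 120 x 62 x 41 mm, loose; origin at the centre of its underside. To be left alone.
There are look-alikes about, which are no part of the job. Of the things shaped like the cover, the blue one is meant. What is shaped like the part that bears bottle_center but purple is not meant.

How it is judged:
By the outcome, as a careful person would: the job done as asked, in the order asked, and still so for the second after the job is handed in, with the robot touching nothing.
It also fails if it takes over 54 s, if anything falls off the work surface, if the arm or the gripper's body presses on something with over 40 N, if the wrist force passes 120 N, or if a joint passes its speed limit or range.

## Working session

There is one attempt and no reset: what is moved stays moved. The work goes in short steps, Python scripts to look and compute and a tool call to move; the robot and the scene stay as the last step left them, time stands still between calls to the robot, and variables do not carry over. Pictures are saved under pics/ and viewed, and the job is handed in when it is done.

Besides the shell and the picture viewer there is one more tool, called after ">>>" as name(argument=value, ...) on one line, values as JSON. step_arm: Moves the arm, as the interface text tells. Its arguments: {"type":"object","properties":{"rows":{"type":"array","items":{"type":"array","items":{"type":"number"}}}},"required":["rows"]}

```bash
mkdir -p pics; ls
cat > h.py <<'E'
import numpy as np, cv2
from plant import env
def grab(n,f=None):
    s=env.get_state(); g=env.grab_frame(n)
    if f: cv2.imwrite('pics/'+f,g['image'][:,:,::-1])
    g['s']=s; return g
def cam(g):
    K=np.array(g['camera_matrix'])
    if 'R' in g: R=np.array(g['R']);t=np.array(g['t']); return K,R,t
    T=np.array(g['tool_from_camera']);Ro=np.array(g['s']['orientation']).reshape(3,3);p=np.array(g['s']['position'])
    Rw=Ro@T[:3,:3];c=Ro@T[:3,3]+p
    return K,Rw.T,-Rw.T@c
def ray(g,u,v):
    K,R,t=cam(g);d=R.T@np.linalg.inv(K)@np.array([u,v,1.]);return -R.T@t,d
def onz(g,u,v,z):
    c,d=ray(g,u,v);return c+d*(z-c[2])/d[2]
def proj(g,X):
    K,R,t=cam(g);x=K@(R@np.array(X)+t);return x[:2]/x[2]
E
python3 - <<'E'
from h import *
np.set_printoptions(precision=3,suppress=True)
for n in('side','top','wrist'):
    g=grab(n,n+'0.png');K,R,t=cam(g);print(n,-R.T@t,R[2],K[0,0])
s=env.get_state();print(s)
E
```

```text
pics
side [ 554.258 -561.282  631.156] [-0.013  0.823 -0.568] 352.13953239577205
top [ 372.066  229.811 1059.128] [ 0.177  0.023 -0.984] 373.70078257080036
wrist [ 97.07  720.783 374.168] [ 0.253 -0.06  -0.966] 335.3113953672651
{'t': 0.15, 'qpos': array([-82.478,  33.915,   2.769,  92.219,  -1.907,  54.013,  -1.929]), 'qd': array([ 0.019, -0.114, -0.037, -0.206,  0.093, -0.082, -0.055]), 'joint_torque': array([  0.003, -54.925,   1.549, -19.845,   0.01 ,   0.006,   0.   ]), 'position': array([161.454, 706.081, 196.397]), 'orientation': array([[-0.   ,  0.223,  0.975],
       [-0.002,  0.975, -0.223],
       [-1.   , -0.002,  0.   ]]), 'ft_force': array([0.374, 1.158, 0.473]), 'wrist_torque': array([-0.028, -0.016,  0.024]), 'gripper_width': 85.3862119584475}
```

View pics/side0.png

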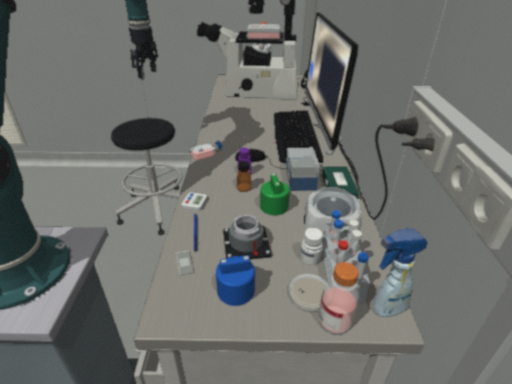

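View pics/top0.png

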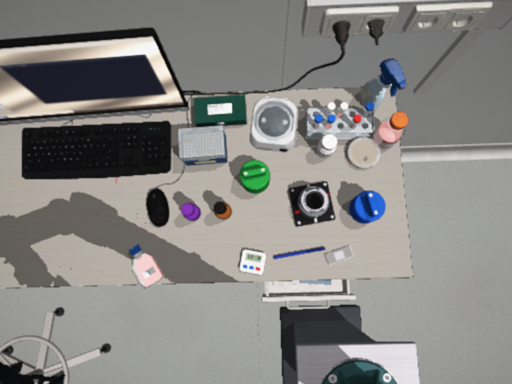

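View pics/wrist0.png

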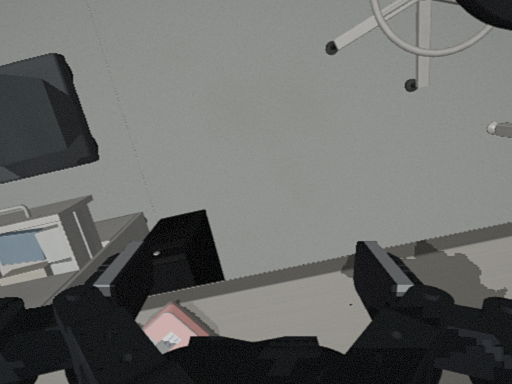

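Run:
```python
from h import *
np.set_printoptions(precision=1,suppress=True)
g=grab('top');s=grab('side')
a=g['image'][:,:,::-1];b=s['image'][:,:,::-1]
c1=cv2.resize(a[150:260,170:400],None,fx=3.4,fy=3.4,interpolation=2)
cv2.imwrite('pics/tc.png',c1)
c2=cv2.resize(b[140:310,170:340],None,fx=3.5,fy=3.5,interpolation=2)
cv2.imwrite('pics/sc.png',c2)
for n,(u,v),z in [('bottle',(222,210),92),('base',(314,201),72),('cover',(368,207),97),('purple',(190,211),92),('green',(255,176),97)]:
    print(n,onz(g,u,v,z))
for n,(u,v),z in [('bottle',(244,170),92),('base',(246,224),72),('cover',(236,264),97)]:
    print(n,onz(s,u,v,z))
# masks
for nm,gg,top in(('top',g,1),('side',s,0)):
    h=cv2.cvtColor(gg['image'],cv2.COLOR_RGB2HSV)
    m={'blue':cv2.inRange(h,(105,150,60),(120,255,255)),'brown':cv2.inRange(h,(5,120,30),(18,255,200)),'red':cv2.inRange(h,(0,150,80),(4,255,255))|cv2.inRange(h,(174,150,80),(180,255,255))}
    for k,mm in m.items():
        n,l,st,ce=cv2.connectedComponentsWithStats(mm)
        print(nm,k,[(tuple(st[i]),ce[i]) for i in range(1,n) if st[i][4]>8])
```

```text
bottle [509.  342.3  92. ]
base [528.4  98.5  72. ]
cover [504.4 -36.   97. ]
purple [509.  426.5  92. ]
green [596.2 253.3  97. ]
bottle [519.3 311.3  92. ]
base [531.6  94.1  72. ]
cover [516.1 -60.3  97. ]
top blue [((np.int32(382), np.int32(61), np.int32(23), np.int32(25), np.int32(65)), array([393.3,  75.2])), ((np.int32(391), np.int32(86), np.int32(7), np.int32(10), np.int32(35)), array([393.4,  90.5])), ((np.int32(366), np.int32(102), np.int32(8), np.int32(8), np.int32(51)), array([369.3, 105.7])), ((np.int32(315), np.int32(115), np.int32(8), np.int32(8), np.int32(48)), array([318.2, 118.2])), ((np.int32(328), np.int32(115), np.int32(7), np.int32(8), np.int32(45)), array([331. , 118.3])), ((np.int32(350), np.int32(191), np.int32(35), np.int32(32), np.int32(835)), array([366.8, 206.8])), ((np.int32(129), np.int32(245), np.int32(12), np.int32(10), np.int32(65)), array([134.8, 249.7])), ((np.int32(274), np.int32(248), np.int32(50), np.int32(10), np.int32(109)), array([297.5, 252.6])), ((np.int32(243), np.int32(265), np.int32(4), np.int32(3), np.int32(9)), array([244.7, 266.1]))]

[... 830 characters left out ...]
359), np.int32(253), np.int32(9), np.int32(9), np.int32(69)), array([362.9, 257. ])), ((np.int32(216), np.int32(256), np.int32(39), np.int32(49), np.int32(1527)), array([235.2, 280.2]))]
side brown [((np.int32(238), np.int32(170), np.int32(13), np.int32(21), np.int32(222)), array([243.5, 180.7])), ((np.int32(334), np.int32(262), np.int32(24), np.int32(24), np.int32(451)), array([345.5, 273.6]))]
side red [((np.int32(339), np.int32(241), np.int32(9), np.int32(8), np.int32(60)), array([342.8, 244.4])), ((np.int32(253), np.int32(251), np.int32(5), np.int32(4), np.int32(16)), array([255.2, 252.6])), ((np.int32(325), np.int32(307), np.int32(11), np.int32(9), np.int32(21)), array([330.2, 311.6]))]
```

View pics/tc.png

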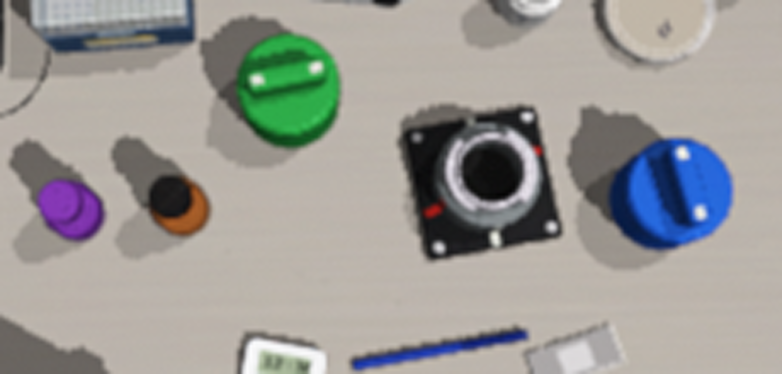

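View pics/sc.png

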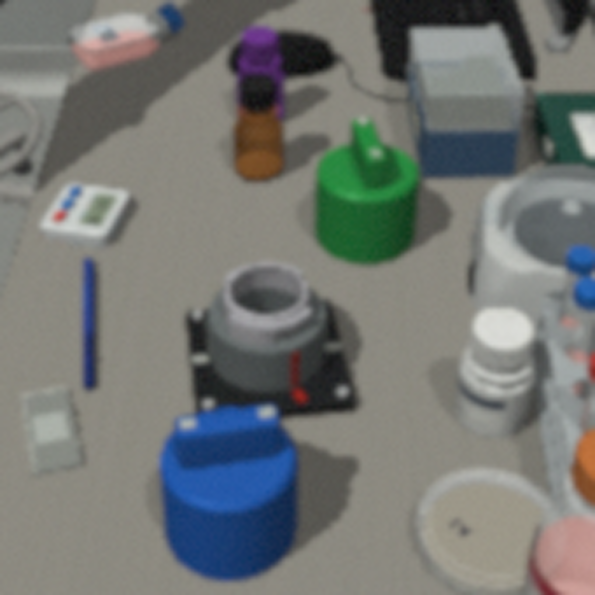

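Run:
```python
from h import *
np.set_printoptions(precision=1,suppress=True)
g=grab('top');s=grab('side')
T=lambda u,v,z:onz(g,170+(u+.5)/3.4-.5,150+(v+.5)/3.4-.5,z)
S=lambda u,v,z:onz(s,170+(u+.5)/3.5-.5,140+(v+.5)/3.5-.5,z)
print('cap',T(170,196,92),S(260,87,92))
print('foot brown', S(259,170,10))
p=T(682,153,97),T(700,212,97);q=S(188,423,97),S(267,411,97)
for a,b in(p,q): d=b-a;print('bar',a,b,(a+b)/2,np.linalg.norm(d),np.degrees(np.arctan2(d[1],d[0])))
print('rim',T(491,172,72),S(267,287,72))
for z in(12,):
  P=[T(u,v,z) for u,v in((418,138),(527,117),(552,227),(440,247))];print('bolts',P,np.mean(P,0))
  a=T(495,239,z);b=T(470,122,z);print('white',a,b);
  a=T(432,211,z);b=T(538,151,z);print('red',a,b,(a+b)/2)
  print('side white',S(200,359,z),'red',S(301,396,z))
```

```text
cap [516.4 348.4  92. ] [518.  342.5  92. ]
foot brown [516.7 336.7  10. ]
bar [536.6 -44.3  97. ] [490.9 -54.2  97. ] [513.7 -49.2  97. ] 46.74504102721638 -167.83876930978562
bar [489.6 -51.2  97. ] [535.7 -40.6  97. ] [512.6 -45.9  97. ] 47.30806864832528 12.998723721367629
rim [530.5  98.3  72. ] [531.2 102.9  72. ]
bolts [array([570.9, 149.5,  12. ]), array([585.8,  57.7,  12. ]), array([492.6,  42.7,  12. ]), array([478.9, 135.5,  12. ])] [532.1  96.4  12. ]
white [484.1  90.   12. ] [583.1 105.5  12. ]
red [509.  140.7  12. ] [556.6  50.3  12. ] [532.8  95.5  12. ]
side white [482.7  92.7  12. ] red [556.   57.1  12. ]
```

Brown bottle is at top (222,210), the purple look-alike at (190,211). The blue cover is at (368,207), the green look-alike at (255,176). The crops confirm both choices: the bottle is amber with a black cap, and the cover is blue. First move: hover over the brown bottle at about (517, 344).

>>> step_arm(rows=[[0,-0.274,0.427,1.344,0,0,0.065],[0,-0.274,0.427,1.344,0,0,0.065],[0,-0.274,0.427,1.344,0,0,0.065],[0,-0.274,0.427,1.344,0,0,0.065],[0,-0.274,0.427,1.344,0,0,0.065],[0,-0.274,0.427,1.344,0,0,0.065],[0,-0.274,0.427,1.344,0,0,0.065],[0,-0.274,0.427,1.344,0,0,0.065],[0,-0.274,0.427,1.344,0,0,0.065],[0,-0.274,0.427,1.344,0,0,0.065],[0,-0.274,0.427,1.344,0,0,0.065],[0,-0.274,0.427,1.344,0,0,0.065]])

```text
t: 1.55
position: [518.8, 342.0, 197.7]
orientation: [[0.001, 1.0, -0.003], [-0.0, -0.003, -1.0], [-1.0, 0.001, 0.0]]
ft_force: [-0.4, 0.5, -0.1]
gripper_width: 64.6
```

Run:
```python
from h import *
np.set_printoptions(precision=2,suppress=True)
g=grab('wrist','w1.png');s=g['s'];print(s['t'],s['position'],s['orientation'],s['gripper_width'],s['qpos'])
print(proj(g,[517,344,92]),proj(g,[517,344,0]))
```

```text
1.55 [518.76 341.96 197.66] [[ 0.  1. -0.]
 [-0. -0. -1.]
 [-1.  0.  0.]] 64.60249016972162 [-55.17  28.11  24.9  106.88 -15.35  48.26 -22.74]
[251.34 175.95] [251.62 158.15]
```

View pics/w1.png

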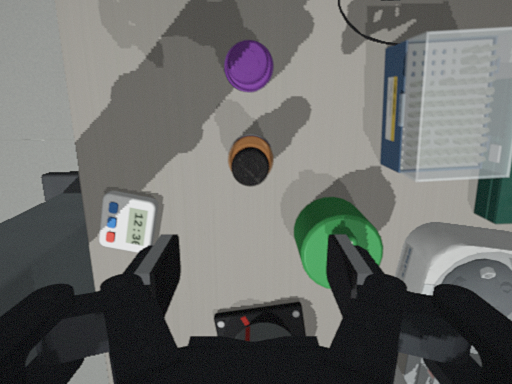

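Run:
```python
from h import *
np.set_printoptions(precision=2,suppress=True)
g=grab('wrist');h=cv2.cvtColor(g['image'],cv2.COLOR_RGB2HSV)
r=g['image'][140:195,220:285].astype(int)
m=(r.max(2)<55).astype(np.uint8)
c=max(cv2.findContours(m,0,1)[0],key=cv2.contourArea);(x,y),rad=cv2.minEnclosingCircle(c);print(x+220,y+140,rad)
P=onz(g,x+220,y+140,92);print(P, onz(g,x+220+rad,y+140,92)-P,proj(g,g['s']['position']))
b=cv2.inRange(h,(4,100,30),(18,255,220));n,l,st,ce=cv2.connectedComponentsWithStats(b)
print([(st[i],ce[i]) for i in range(1,n) if st[i][4]>50])
```

```text
252.5 169.0 19.05921745300293
[515.91 352.75  92.  ] [16.39  0.    0.  ] [253.83 220.53]
[(array([231, 139,  44,  35, 602], dtype=int32), array([252.83, 151.08]))]
```

Run:
```python
from h import *
np.set_printoptions(precision=2,suppress=True)
g=grab('wrist');print(-cam(g)[1].T@cam(g)[2])
cv2.imwrite('pics/w1c.png',cv2.resize(g['image'][130:200,215:290,::-1],None,fx=8,fy=8,interpolation=0))
print('foot',onz(g,252.8,138.5,0)-[0,23,0])
for v in(186,187,188): print(v,onz(g,252,v,92)+[0,16.5,0])
t=grab('top');r=t['image'][195:225,205:240];cv2.imwrite('pics/t1c.png',cv2.resize(r[:,:,::-1],None,fx=14,fy=14,interpolation=0))
```

```text
[515.19 411.22 375.14]
foot [514.7  347.38   0.  ]
186 [514.24 355.76  92.  ]
187 [514.24 354.86  92.  ]
188 [514.24 353.96  92.  ]
```

View pics/w1c.png

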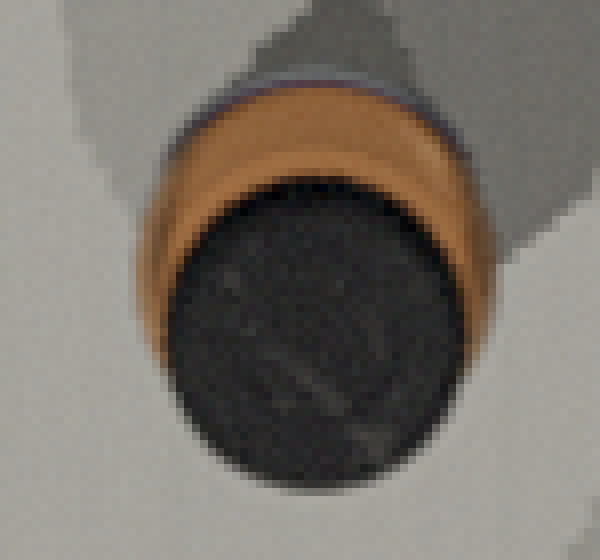

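View pics/t1c.png

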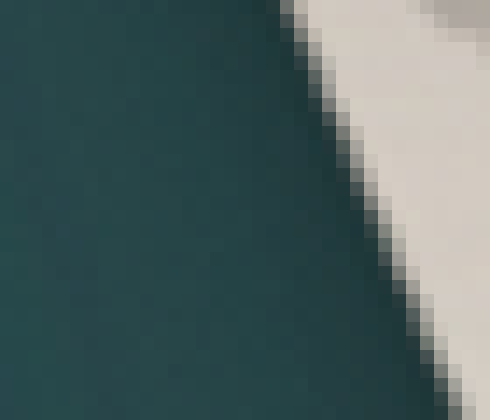

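>>> step_arm(rows=[[0.04,-0.002,-0.0065,0,0,0,0.065],[0.08,-0.002,-0.0065,0,0,0,0.065],[0.11,-0.002,-0.0065,0,0,0,0.065],[0.125,-0.002,-0.0065,0,0,0,0.065],[0.135,-0.002,-0.0065,0,0,0,0.065],[0.135,-0.002,-0.0065,0,0,0,0.065],[0.135,-0.002,-0.0065,0,0,0,0.045],[0.135,-0.002,-0.0065,0,0,0,0.02],[0.135,-0.002,-0.0065,0,0,0,0.02],[0.135,-0.002,-0.0065,0,0,0,0.02],[0.135,-0.002,-0.0065,0,0,0,0.02]])

```text
t: 2.85
position: [515.0, 351.1, 62.8]
orientation: [[0.001, 1.0, 0.002], [0.001, 0.002, -1.0], [-1.0, 0.001, -0.001]]
ft_force: [0.8, -0.7, 0.2]
gripper_width: 19.8
```

Run:
```python
from h import *
np.set_printoptions(precision=2,suppress=True)
g=grab('wrist','w2.png');s=g['s'];print(s['t'],s['position'],s['ft_force'],s['gripper_width'])
grab('side','s2.png')
```

```text
2.85 [515.   351.11  62.79] [ 0.78 -0.66  0.19] 19.811850658976667
```

View pics/w2.png

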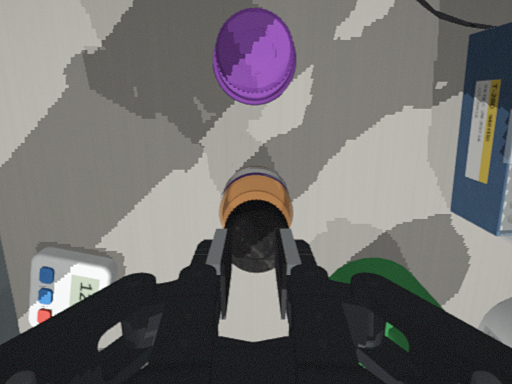

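Run:
```python
from h import *
np.set_printoptions(precision=2,suppress=True)
g=grab('wrist')
print(onz(g,257,236,92),onz(g,257,271,92),onz(g,257,168,0),proj(g,[515,351,92]),proj(g,[515,351,62]))
print(np.array(g['tool_from_camera']))
cv2.imwrite('pics/w2c.png',cv2.resize(g['image'][160:330,180:340,::-1],None,fx=3.5,fy=3.5,interpolation=2))
s=grab('side');cv2.imwrite('pics/s2c.png',cv2.resize(s['image'][100:220,190:310,::-1],None,fx=5,fy=5,interpolation=2))
```

```text
[516.28 354.08  92.  ] [516.36 335.64  92.  ] [517.31 368.74   0.  ] [254.3  241.99] [254.08 220.3 ]
[[  -0.     -0.26    0.97 -177.94]
 [   1.     -0.      0.     -0.45]
 [   0.      0.97    0.26  -65.47]
 [   0.      0.      0.      1.  ]]
```

View pics/w2c.png

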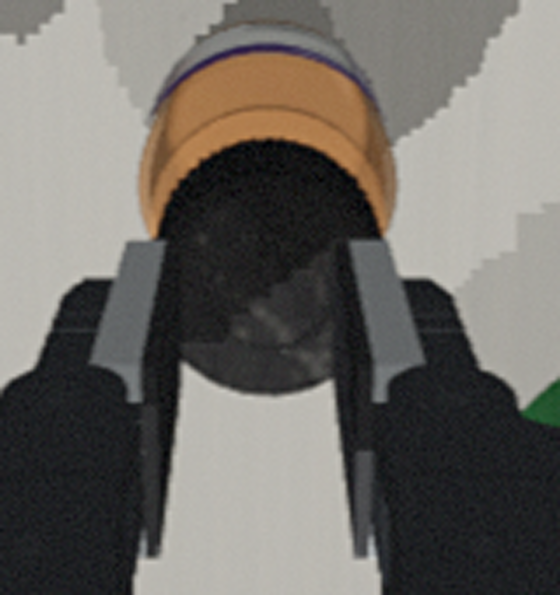

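View pics/s2c.png

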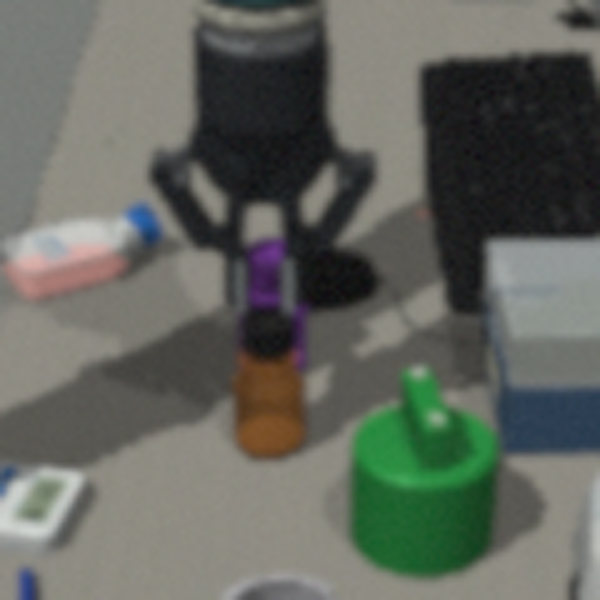

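>>> step_arm(rows=[[0,0,0,0,0,0,0.0],[0,0,0,0,0,0,0.0],[0,0,0,0,0,0,0.0]])

```text
t: 3.35
position: [514.8, 351.0, 62.3]
orientation: [[-0.0, 1.0, 0.002], [-0.0, 0.002, -1.0], [-1.0, -0.0, 0.0]]
ft_force: [-1.2, 0.5, -0.5]
gripper_width: -0.2
```

Run:
```python
from h import *
np.set_printoptions(precision=2,suppress=True)
g=grab('wrist','w3.png');s=g['s'];print(s['t'],s['position'],s['ft_force'],s['gripper_width'])
cv2.imwrite('pics/w3c.png',cv2.resize(g['image'][160:330,180:340,::-1],None,fx=3.5,fy=3.5,interpolation=2))
s=grab('side');cv2.imwrite('pics/s3c.png',cv2.resize(s['image'][100:220,190:310,::-1],None,fx=5,fy=5,interpolation=2))
```

```text
3.35 [514.76 350.95  62.27] [-1.22  0.54 -0.46] -0.1937424299680374
```

View pics/w3c.png

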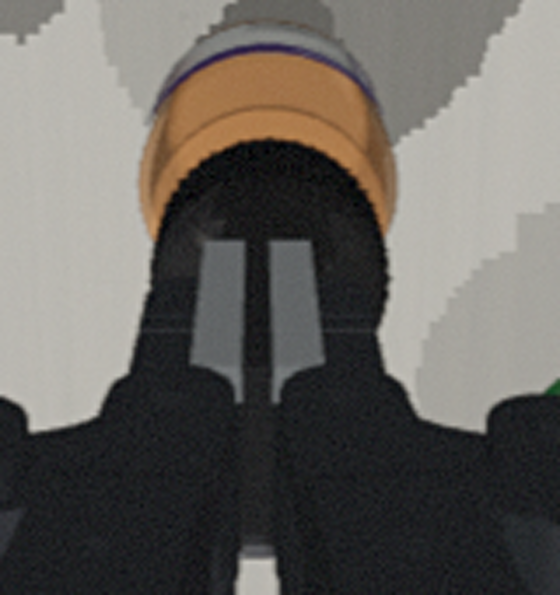

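View pics/s3c.png

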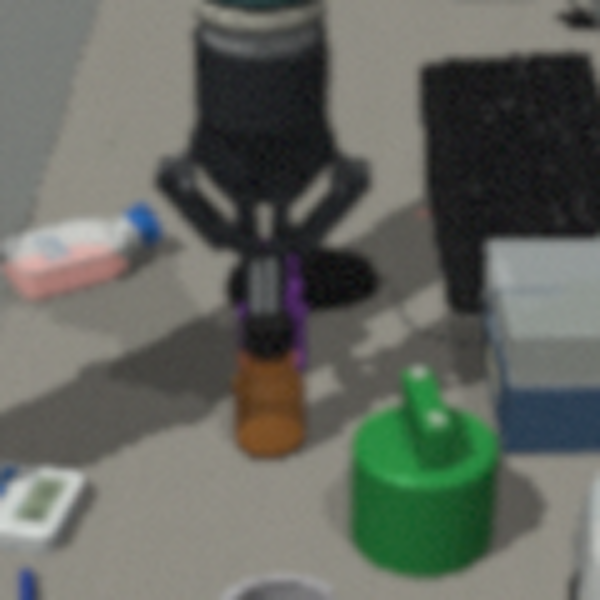

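Run:
```python
from h import *
np.set_printoptions(precision=2,suppress=True)
g=grab('wrist');g1=dict(g)
g1['s']={'position':np.array([518.76,341.96,197.66]),'orientation':np.array([[0.001,1,-.003],[0,-.003,-1],[-1,.001,0]])}
g2=dict(g);g2['s']={'position':np.array([515.,351.1,62.8]),'orientation':np.array([[0.001,1,.002],[0.001,.002,-1],[-1,.001,0]])}
def tri(l):
    A=np.zeros((3,3));b=np.zeros(3)
    for gg,u,v in l:
        c,d=ray(gg,u,v);d/=np.linalg.norm(d);P=np.eye(3)-np.outer(d,d);A+=P;b+=P@c
    X=np.linalg.solve(A,b);return X,[proj(gg,X)-[u,v] for gg,u,v in l]
print('capfront',tri([(g1,254.6,191.2),(g2,257,272)]))
print('capback',tri([(g1,254.6,153),(g2,257,200)]))
print('footback',tri([(g1,254.6,139),(g2,257,166.5)]))
s=grab('side');
print('side',proj(s,[515,351,62]),proj(s,[516,335,92]),proj(s,[516,348,92]))
print('side foot front',onz(s,170+259/3.5,140+180/3.5,0))
for p in([515,351,62],[515,351,92],[515,351,0]):print('w',proj(g2,p))
```

```text
capfront (array([518.3 , 325.66,  74.91]), [array([-1.68,  0.06]), array([ 2.85, -0.27])])
capback (array([518.62, 355.6 ,  37.58]), [array([-1.51,  0.09]), array([ 2.43, -0.25])])
footback (array([519.45, 359.58, -53.17]), [array([-0.97,  0.1 ]), array([ 1.39, -0.27])])
side [243.11 171.52] [243.15 165.79] [243.31 163.55]
side foot front [517.8  333.57   0.  ]
w [253.83 219.95]
w [254.05 241.56]
w [253.53 191.19]
```

The fingers shut fully without touching the bottle. The wrist and side views suggest the real fingertips sit well behind the reported TCP. I'll raise the arm and measure that before trying again.

>>> step_arm(rows=[[-0.05,0,0,0,0,0,0.0],[-0.08,0,0,0,0,0,0.0],[-0.08,0,0,0,0,0,0.0],[-0.08,0,0,0,0,0,0.0]])

```text
t: 3.95
position: [515.0, 351.3, 143.0]
orientation: [[0.001, 1.0, 0.002], [0.001, 0.002, -1.0], [-1.0, 0.001, -0.001]]
ft_force: [-0.6, -0.2, -0.2]
gripper_width: 0.1
```

Run:
```python
from h import *
np.set_printoptions(precision=2,suppress=True)
w=grab('wrist');p=w['s']['position'];print(p,w['s']['orientation'])
s=grab('side');t=grab('top')
for z in(0,19,40):print(z,'side',proj(s,p+[0,0,z]),'top',proj(t,p+[0,0,z]))
cv2.imwrite('pics/s4c.png',cv2.resize(s['image'][90:210,190:310,::-1],None,fx=5,fy=5,interpolation=2))
cv2.imwrite('pics/w4.png',w['image'][:,:,::-1])
```

```text
[514.98 351.27 142.95] [[ 0.  1.  0.]
 [ 0.  0. -1.]
 [-1.  0. -0.]]
0 side [242.84 147.93] top [215.96 204.93]
19 side [242.77 142.1 ] top [214.92 203.76]
40 side [242.69 135.51] top [213.72 202.41]
```

View pics/s4c.png

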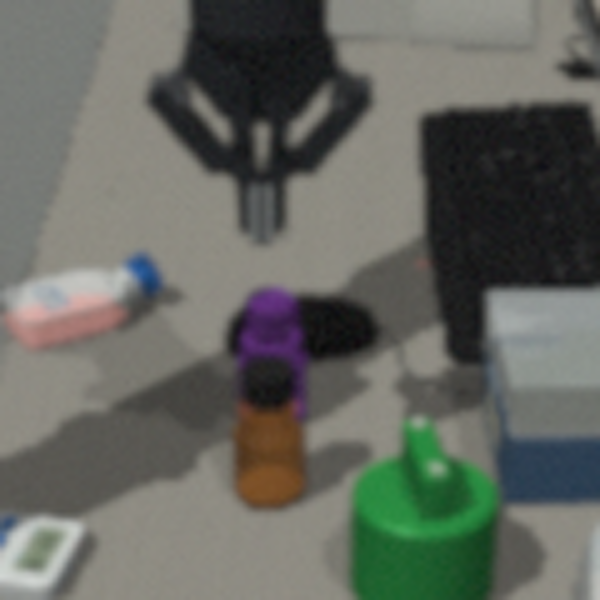

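View pics/w4.png

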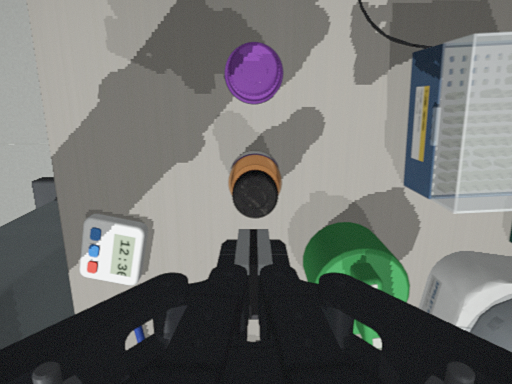

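Run:
```python
from h import *
np.set_printoptions(precision=2,suppress=True)
w=grab('wrist');p=w['s']['position'];R=np.array(w['s']['orientation'])
for a in(0,19,30,35,40,45):print(a,[proj(w,p+R@np.array([-a,0,z])) for z in(-11,0,11)], (proj(w,p+R@np.array([-a,10,-11]))-proj(w,p+R@np.array([-a,-10,-11])))[0])
cv2.imwrite('pics/w4c.png',cv2.resize(w['image'][215:355,180:330,::-1],None,fx=4,fy=4,interpolation=2))
```

```text
0 [array([253.84, 201.84]), array([253.84, 220.52]), array([253.84, 238.66])] 36.05883487105399
19 [array([253.94, 212.97]), array([253.94, 233.48]), array([253.93, 253.32])] 40.005587710798864
30 [array([254. , 220.6]), array([254.  , 242.34]), array([254.  , 263.32])] 42.712154865043544
35 [array([254.04, 224.42]), array([254.03, 246.77]), array([254.03, 268.3 ])] 44.06731964850877
40 [array([254.07, 228.49]), array([254.07, 251.48]), array([254.07, 273.61])] 45.511295130566
45 [array([254.11, 232.84]), array([254.11, 256.51]), array([254.1 , 279.26])] 47.05310738416813
```

View pics/w4c.png

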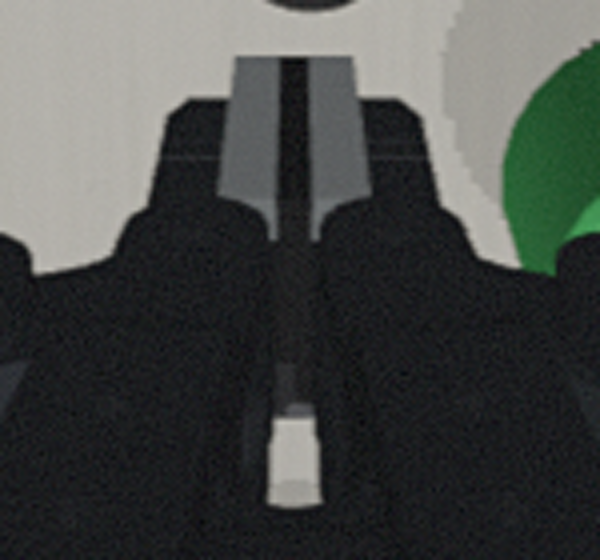

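Run:
```python
from h import *
np.set_printoptions(precision=2,suppress=True)
w=grab('wrist')
c=w['image'][145:225,220:290];cv2.imwrite('pics/w5c.png',cv2.resize(c[:,:,::-1],None,fx=7,fy=7,interpolation=0))
print(onz(w,257,217.7,92)+[0,16.5,0]); print(onz(w,257,150,0)-[0,23,0])
```

```text
[515.92 351.02  92.  ]
[516.62 346.75   0.  ]
```

View pics/w5c.png

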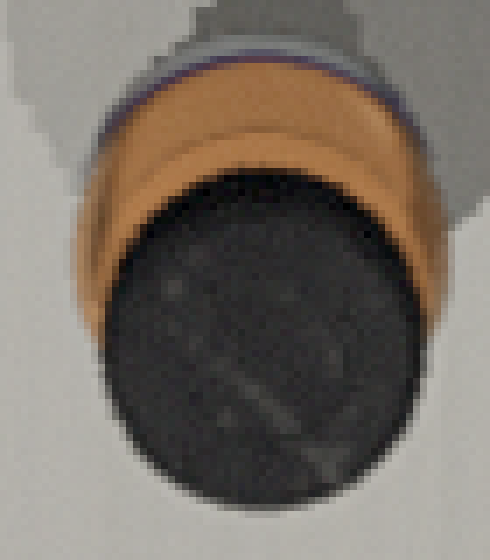

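>>> step_arm(rows=[[0.02,0.001,0.001,0,0,0,0.07],[0.04,0.001,0.001,0,0,0,0.07],[0.06,0.001,0.001,0,0,0,0.07],[0.07,0.001,0.001,0,0,0,0.07],[0.085,0.001,0.001,0,0,0,0.07],[0.1,0.001,0.001,0,0,0,0.07],[0.112,0.001,0.001,0,0,0,0.07],[0.117,0.001,0.001,0,0,0,0.07],[0.117,0.001,0.001,0,0,0,0.07]])

```text
t: 5.1
position: [515.4, 349.7, 24.5]
orientation: [[-0.001, 1.0, 0.002], [-0.001, 0.002, -1.0], [-1.0, -0.001, 0.001]]
ft_force: [-0.4, -0.3, 0.4]
gripper_width: 70.2
```

Run:
```python
from h import *
np.set_printoptions(precision=2,suppress=True)
w=grab('wrist');p=w['s']['position'];print(p,w['s']['gripper_width'],w['s']['ft_force'])
s=grab('side')
a=cv2.resize(s['image'][100:220,190:310,::-1],None,fx=4,fy=4,interpolation=2)
b=cv2.resize(w['image'][130:330,130:380,::-1],None,fx=1.28,fy=2.4,interpolation=2)
cv2.imwrite('pics/c6.png',np.hstack([a,b]))
```

```text
[515.38 349.68  24.48] 70.2004586351026 [-0.37 -0.33  0.42]
```

View pics/c6.png

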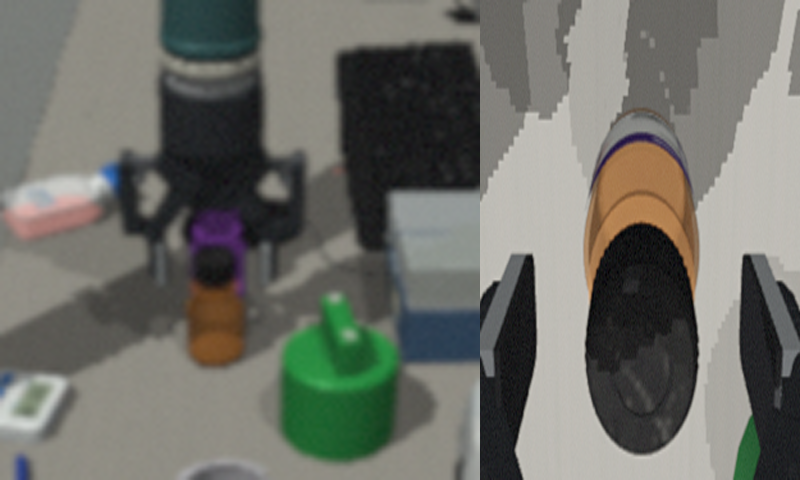

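>>> step_arm(rows=[[0,0,0,0,0,0,0.05],[0,0,0,0,0,0,0.04],[0,0,0,0,0,0,0.02],[0,0,0,0,0,0,0.02],[0,0,0,0,0,0,0.02]])

```text
t: 5.7
position: [516.6, 350.4, 26.2]
orientation: [[0.001, 1.0, 0.002], [0.001, 0.002, -1.0], [-1.0, 0.001, -0.001]]
ft_force: [-0.6, -0.6, 6.2]
gripper_width: 31.4
```

Run:
```python
from h import *
np.set_printoptions(precision=2,suppress=True)
w=grab('wrist');p=w['s']['position'];print(p,w['s']['gripper_width'],w['s']['ft_force'])
s=grab('side')
a=cv2.resize(s['image'][100:220,190:310,::-1],None,fx=4,fy=4,interpolation=2)
b=cv2.resize(w['image'][130:330,130:380,::-1],None,fx=1.28,fy=2.4,interpolation=2)
cv2.imwrite('pics/c7.png',np.hstack([a,b]))
```

```text
[516.57 350.38  26.23] 31.408465952728914 [-0.56 -0.59  6.21]
```

View pics/c7.png

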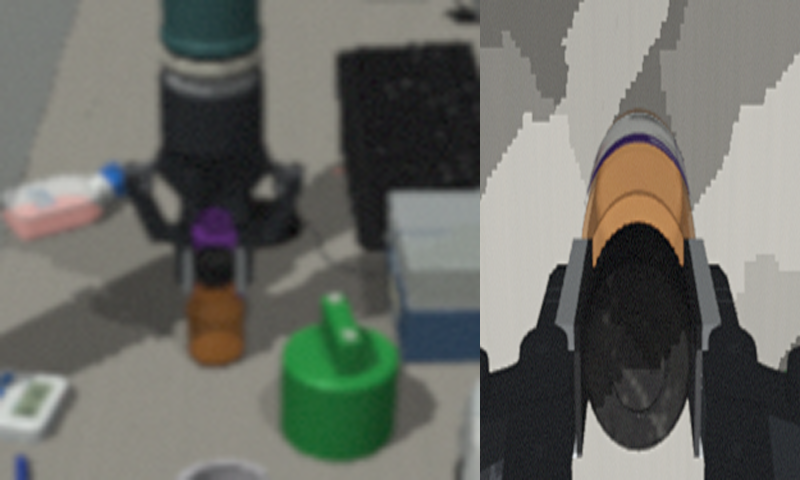

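>>> step_arm(rows=[[-0.01,0,0,0,0,0,0.02],[-0.03,0,0,0,0,0,0.02],[-0.06,0,0,0,0,0,0.02],[-0.09,0,0,0,0,0,0.02],[-0.12,0,0,0,0,0,0.02],[-0.13,0,0,0,0,0,0.02],[-0.13,0,0,0,0,0,0.02]])

```text
t: 6.5
position: [516.3, 350.5, 156.6]
orientation: [[0.002, 1.0, 0.002], [0.002, 0.002, -1.0], [-1.0, 0.002, -0.002]]
ft_force: [0.5, 0.8, -0.7]
gripper_width: 31.4
```

Run:
```python
from h import *
np.set_printoptions(precision=2,suppress=True)
w=grab('wrist');p=w['s']['position'];print(p,w['s']['gripper_width'],w['s']['ft_force'])
s=grab('side')
a=cv2.resize(s['image'][80:200,190:310,::-1],None,fx=4,fy=4,interpolation=2)
b=cv2.resize(w['image'][130:330,130:380,::-1],None,fx=1.28,fy=2.4,interpolation=2)
cv2.imwrite('pics/c8.png',np.hstack([a,b]))
```

```text
[516.33 350.46 156.57] 31.372969708251812 [ 0.5   0.81 -0.75]
```

View pics/c8.png

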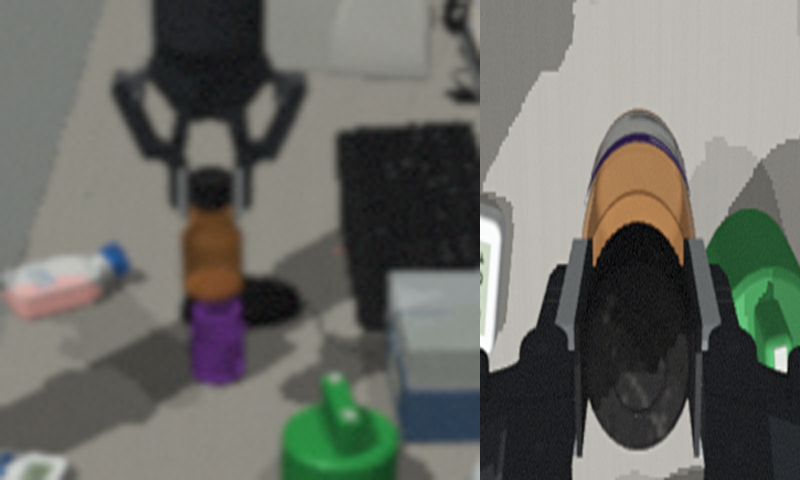

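>>> step_arm(rows=[[0,0.002,0.03,0,0,0,0.02],[0,0.004,0.07,0,0,0,0.02],[0,0.007,0.11,0,0,0,0.02],[0,0.01,0.15,0,0,0,0.02],[0,0.012,0.19,0,0,0,0.02],[0,0.014,0.22,0,0,0,0.02],[0,0.0155,0.24,0,0,0,0.02],[0,0.0155,0.251,0,0,0,0.02],[0,0.0155,0.251,0,0,0,0.02],[0,0.0155,0.251,0,0,0,0.02]])

```text
t: 7.6
position: [531.2, 100.2, 154.5]
orientation: [[-0.002, 1.0, 0.003], [0.0, 0.003, -1.0], [-1.0, -0.002, -0.0]]
ft_force: [0.4, 0.5, -1.1]
gripper_width: 31.4
```

Run:
```python
from h import *
np.set_printoptions(precision=2,suppress=True)
w=grab('wrist');p=w['s']['position'];print(p,w['s']['gripper_width'],w['s']['ft_force'])
s=grab('side')
a=cv2.resize(s['image'][130:270,180:320,::-1],None,fx=3.6,fy=3.6,interpolation=2)
cv2.imwrite('pics/c9.png',a);cv2.imwrite('pics/w9.png',w['image'][:,:,::-1])
print(proj(s,[532,98,72]),proj(s,[532,98,130]))
```

```text
[531.22 100.24 154.53] 31.36330767983751 [ 0.45  0.55 -1.06]
[246.21 222.95] [246.09 204.03]
```

View pics/c9.png

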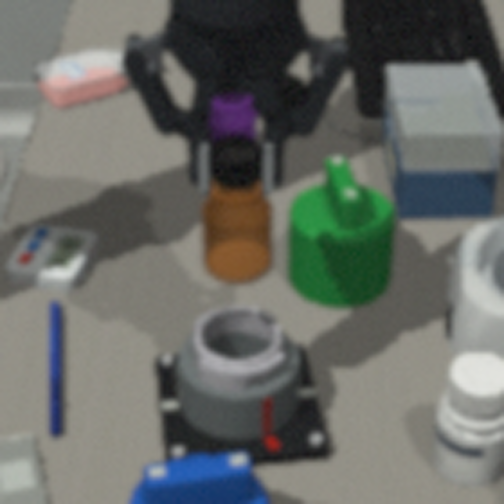

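View pics/w9.png

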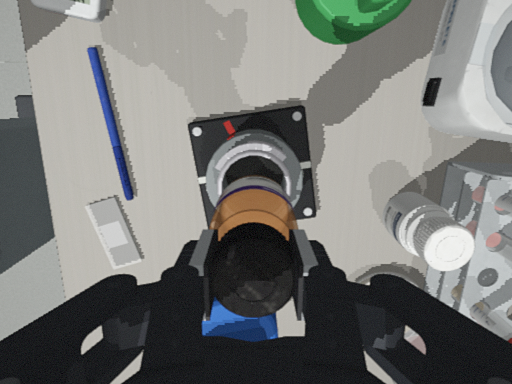

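Run:
```python
from h import *
np.set_printoptions(precision=2,suppress=True)
w=grab('wrist')
cv2.imwrite('pics/w9c.png',cv2.resize(w['image'][95:235,180:330,::-1],None,fx=5,fy=4.2,interpolation=2))
im=w['image'].copy()
c=[532,98]
for r,z,col in((30.5,72,(255,0,0)),(27.5,72,(0,255,0)),(42,52,(0,0,255))):
    pts=np.array([proj(w,[c[0]+r*np.cos(a),c[1]+r*np.sin(a),z]) for a in np.linspace(0,2*np.pi,80)])
    print(r,pts.min(0),pts.max(0))
```

```text
30.5 [216.22 150.62] [292.07 224.04]
27.5 [219.95 154.44] [288.34 220.62]
42 [205.32 133.31] [302.82 228.15]
```

View pics/w9c.png

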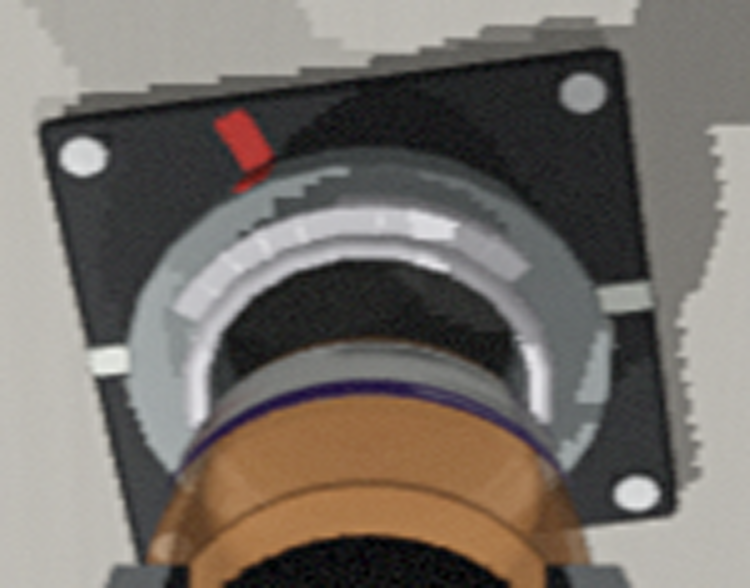

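Run:
```python
from h import *
np.set_printoptions(precision=2,suppress=True)
w=grab('wrist');print(w['s']['position'],onz(w,254,176,128.3)-[0,23,0],onz(w,254.3,150.2,72)-[0,30.5,0],onz(w,254,130,52)-[0,42,0],onz(w,254,156.9,71)-[0,27.5,0])
```

```text
[531.62 100.92 154.97] [531.69  97.64 128.3 ] [532.03  98.2   72.  ] [531.78 100.59  52.  ] [531.82  95.76  71.  ]
```

>>> step_arm(rows=[[0.02,0,0,0,0,0,0.02],[0.045,0,0,0,0,0,0.02],[0.055,0,0,0,0,0,0.02],[0.06,0,0,0,0,0,0.02],[0.065,0,0,0,0,0,0.02],[0.07,0,0,0,0,0,0.02],[0.072,0,0,0,0,0,0.02],[0.072,0,0,0,0,0,0.02]])

```text
t: 8.6
position: [531.9, 99.0, 83.4]
orientation: [[0.0, 1.0, 0.002], [0.0, 0.002, -1.0], [-1.0, 0.0, -0.0]]
ft_force: [-0.2, -0.7, -1.6]
gripper_width: 31.5
```

Run:
```python
from h import *
np.set_printoptions(precision=2,suppress=True)
w=grab('wrist');p=w['s']['position'];print(p,w['s']['gripper_width'],w['s']['ft_force'])
s=grab('side')
a=cv2.resize(s['image'][130:270,180:320,::-1],None,fx=3.4,fy=3.4,interpolation=2)
b=cv2.resize(w['image'][95:235,180:330,::-1],None,fx=2.1,fy=3.4,interpolation=2)
cv2.imwrite('pics/c10.png',np.hstack([a,b]))
```

```text
[531.91  99.02  83.44] 31.474584152236424 [-0.23 -0.68 -1.56]
```

View pics/c10.png

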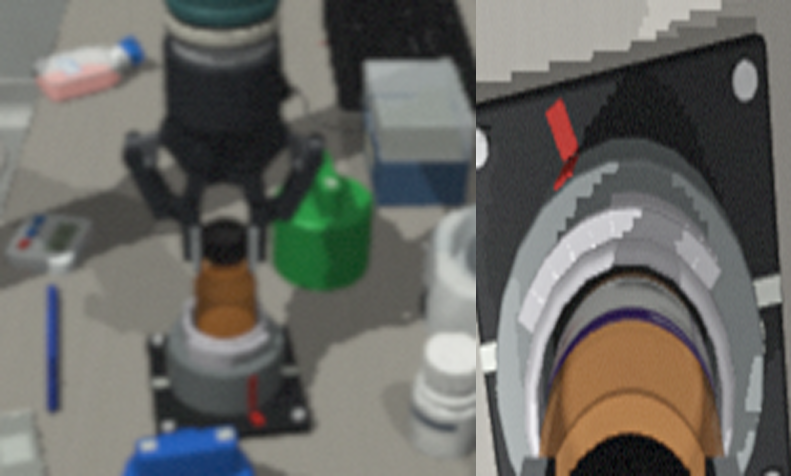

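>>> step_arm(rows=[[0.006,0,0.0005,0,0,0,0.02],[0.012,0,0.0005,0,0,0,0.02],[0.018,0,0.0005,0,0,0,0.02],[0.024,0,0.0005,0,0,0,0.02],[0.03,0,0.0005,0,0,0,0.02],[0.033,0,0.0005,0,0,0,0.02],[0.035,0,0.0005,0,0,0,0.02],[0.036,0,0.0005,0,0,0,0.02]])

```text
t: 9.5
position: [531.8, 98.4, 47.1]
orientation: [[-0.0, 1.0, 0.002], [-0.0, 0.002, -1.0], [-1.0, -0.0, 0.0]]
ft_force: [0.6, -0.3, -1.7]
gripper_width: 31.7
```

>>> step_arm(rows=[[0.001,0,0,0,0,0,0.02],[0.002,0,0,0,0,0,0.02]])

```text
t: 9.7
position: [532.1, 98.6, 46.1]
orientation: [[0.0, 1.0, 0.002], [0.001, 0.002, -1.0], [-1.0, 0.0, -0.001]]
ft_force: [-1.5, 0.3, 13.6]
gripper_width: 31.6
```

>>> step_arm(rows=[[0.0,0,0,0,0,0,0.03],[0.0,0,0,0,0,0,0.045],[0.0,0,0,0,0,0,0.065],[0.0,0,0,0,0,0,0.065],[-0.01,0,0,0,0,0,0.065],[-0.03,0,0,0,0,0,0.065],[-0.07,0,0,0,0,0,0.065],[-0.12,0,0,0,0,0,0.065],[-0.16,0,0,0,0,0,0.065],[-0.16,0,0,0,0,0,0.065]])

```text
t: 10.7
position: [536.3, 98.8, 211.5]
orientation: [[0.012, 1.0, 0.002], [0.004, 0.002, -1.0], [-1.0, 0.012, -0.004]]
ft_force: [0.5, 0.7, 0.5]
gripper_width: 65.0
```

Run:
```python
from h import *
np.set_printoptions(precision=2,suppress=True)
w=grab('wrist','w11.png');p=w['s']['position'];print(p,w['s']['gripper_width'],w['s']['ft_force'])
s=grab('side')
a=cv2.resize(s['image'][130:310,180:320,::-1],None,fx=3.3,fy=3.3,interpolation=2)
cv2.imwrite('pics/c11.png',a)
```

```text
[536.28  98.81 211.47] 65.03896641688952 [0.53 0.68 0.47]
```

View pics/c11.png

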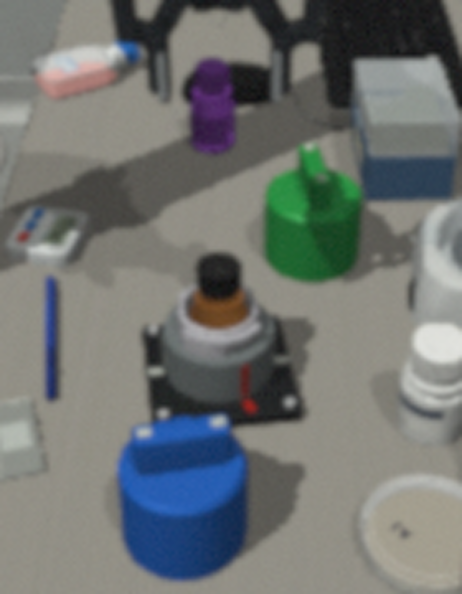

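View pics/w11.png

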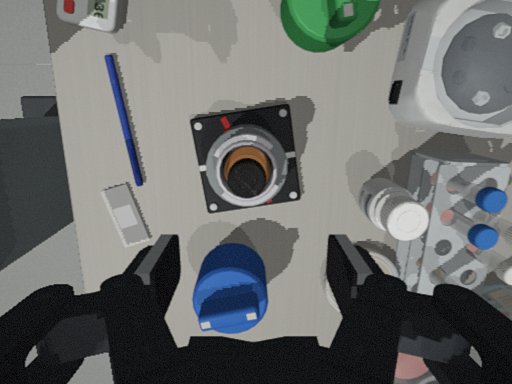

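Run:
```python
from h import *
np.set_printoptions(precision=2,suppress=True)
w=grab('wrist');print(w['s']['position'],w['s']['orientation'])
im=w['image'];h=cv2.cvtColor(im,cv2.COLOR_RGB2HSV)
m=cv2.inRange(h,(0,0,150),(180,90,255));m[:300]=0;m[340:]=0;m[:,:195]=0;m[:,265:]=0
n,l,st,ce=cv2.connectedComponentsWithStats(m)
P=[]
for i in range(1,n):
    if st[i][4]>15: print(st[i],ce[i],onz(w,*ce[i],97));P.append(onz(w,*ce[i],97))
cv2.imwrite('pics/w12c.png',cv2.resize(im[235:340,185:280,::-1],None,fx=5,fy=5,interpolation=2))
t=grab('top');im=t['image'];h=cv2.cvtColor(im,cv2.COLOR_RGB2HSV)
m=cv2.inRange(h,(0,0,150),(180,100,255));m[:188]=0;m[222:]=0;m[:,:358]=0;m[:,382:]=0
n,l,st,ce=cv2.connectedComponentsWithStats(m)
for i in range(1,n): print('top',st[i],ce[i],onz(t,*ce[i],97))
cv2.imwrite('pics/t12c.png',cv2.resize(im[180:235,280:395,::-1],None,fx=6,fy=6,interpolation=2))
```

```text
[532.26  98.78 206.71] [[ 0.  1.  0.]
 [ 0.  0. -1.]
 [-1.  0. -0.]]
[195 300  70  40 589] [223.86 329.3 ] [503.23 -56.69  97.  ]
[251 315  11   8  71] [256.07 318.54] [535.35 -44.31  97.  ]
```

View pics/w12c.png

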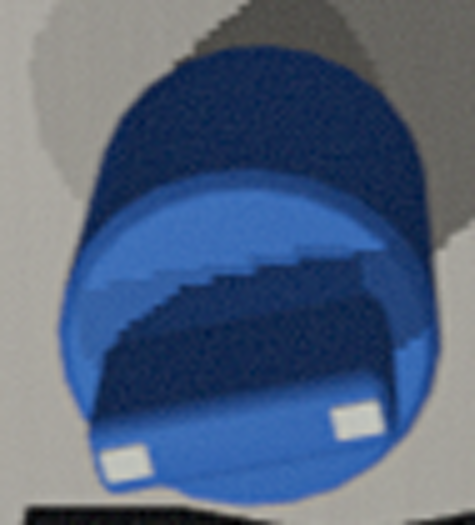

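View pics/t12c.png

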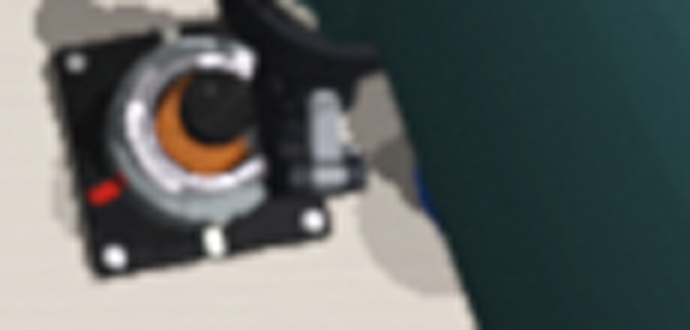

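Run:
```python
from h import *
np.set_printoptions(precision=2,suppress=True)
w=grab('wrist');a=onz(w,209.9,327.1,97);b=onz(w,256.1,318.5,97);d=b-a
print(a,b,(a+b)/2,np.linalg.norm(d),np.degrees(np.arctan2(d[1],d[0])))
# cover top disc outer circle at z=67: left/right columns
for u in(197.0,272.7): print(onz(w,u,303,67))
```

```text
[487.41 -53.2   97.  ] [533.14 -43.23  97.  ] [510.27 -48.22  97.  ] 46.796176305767894 12.300902169110177
[470.03 -46.04  67.  ]
[551.13 -45.81  67.  ]
```

>>> step_arm(rows=[[0,-0.02,0.147,-0.149,0,0,0.065],[0,-0.02,0.147,-0.298,0,0,0.065],[0,-0.02,0.147,-0.447,0,0,0.065],[0,-0.02,0.147,-0.596,0,0,0.065],[0,-0.02,0.147,-0.745,0,0,0.065],[0,-0.02,0.147,-0.894,0,0,0.065],[0,-0.02,0.147,-1.043,0,0,0.065],[0,-0.02,0.147,-1.192,0,0,0.065],[0,-0.02,0.147,-1.341,0,0,0.065],[0,-0.02,0.147,-1.49,0,0,0.065],[0,-0.02,0.147,-1.639,0,0,0.065],[0,-0.02,0.147,-1.785,0,0,0.065]])

```text
t: 12.15
position: [510.8, -48.6, 203.6]
orientation: [[-0.004, -0.22, 0.975], [0.0, 0.975, 0.22], [-1.0, 0.001, -0.004]]
ft_force: [0.0, 0.0, 0.2]
gripper_width: 64.9
```

>>> step_arm(rows=[[0.02,0,0,0,0,0,0.065],[0.02,0,0,0,0,0,0.065]])

```text
t: 12.35
position: [509.1, -48.6, 182.2]
orientation: [[-0.008, -0.214, 0.977], [0.0, 0.977, 0.214], [-1.0, 0.002, -0.007]]
ft_force: [-0.6, -0.3, -0.3]
gripper_width: 65.1
```

Run:
```python
from h import *
np.set_printoptions(precision=3,suppress=True)
w=grab('wrist','w13.png');p=w['s']['position'];print(p,w['s']['orientation'],w['s']['qpos'],w['s']['t'])
print(proj(w,[512,-48,97]))
```

```text
[509.051 -48.569 182.203] [[-0.008 -0.214  0.977]
 [ 0.     0.977  0.214]
 [-1.     0.002 -0.007]] [ -1.671  20.      2.619 120.067  -1.405  40.401 104.231] 12.35
[252.843 188.994]
```

View pics/w13.png

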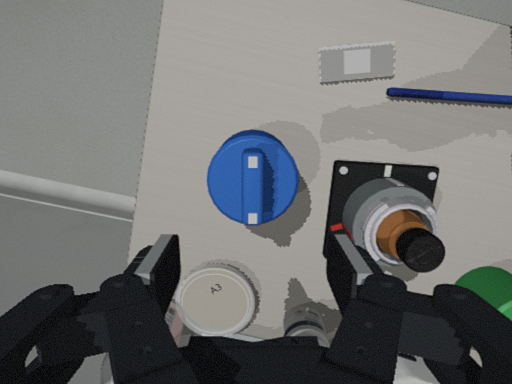

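>>> step_arm(rows=[[0.03,0,0.0015,0,0,0,0.06],[0.06,0,0.0015,0,0,0,0.055],[0.09,0,0.0015,0,0,0,0.05],[0.115,0,0.0015,0,0,0,0.05],[0.13,0,0.0015,0,0,0,0.05],[0.14,0,0.0015,0,0,0,0.05],[0.147,0,0.0015,0,0,0,0.05],[0.149,0,0.0015,0,0,0,0.05],[0.149,0,0.0015,0,0,0,0.05]])

```text
t: 13.3
position: [513.9, -48.2, 36.6]
orientation: [[0.001, -0.215, 0.977], [-0.0, 0.977, 0.215], [-1.0, -0.0, 0.001]]
ft_force: [-0.9, -0.6, -0.3]
gripper_width: 50.3
```

Run:
```python
from h import *
np.set_printoptions(precision=3,suppress=True)
w=grab('wrist');p=w['s']['position'];print(p,w['s']['ft_force'],w['s']['t'])
s=grab('side')
a=cv2.resize(s['image'][170:310,160:300,::-1],None,fx=3.4,fy=3.4,interpolation=2)
b=cv2.resize(w['image'][115:325,150:360,::-1],None,fx=1.5,fy=2.27,interpolation=2)[:476]
cv2.imwrite('pics/c14.png',np.hstack([a,b]))
```

```text
[513.918 -48.245  36.591] [-0.87  -0.577 -0.288] 13.3
```

View pics/c14.png

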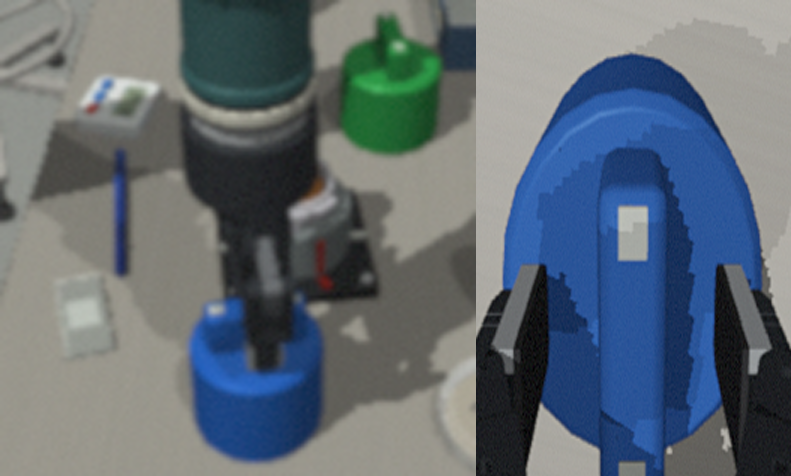

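>>> step_arm(rows=[[0.002,0,-0.001,0,0,0,0.04],[0.002,0,-0.001,0,0,0,0.025],[0.002,0,-0.001,0,0,0,0.008],[0.002,0,-0.001,0,0,0,0.005],[0.002,0,-0.001,0,0,0,0.005],[0.002,0,-0.001,0,0,0,0.005]])

```text
t: 14.0
position: [512.6, -48.4, 34.7]
orientation: [[0.0, -0.215, 0.977], [-0.0, 0.977, 0.215], [-1.0, -0.0, 0.0]]
ft_force: [-1.2, -0.1, 6.4]
gripper_width: 16.9
```

Run:
```python
from h import *
np.set_printoptions(precision=3,suppress=True)
w=grab('wrist','w15.png');p=w['s']['position'];print(p,w['s']['orientation'],w['s']['ft_force'],w['s']['gripper_width'],w['s']['t'])
```

```text
[512.599 -48.433  34.652] [[ 0.    -0.215  0.977]
 [-0.     0.977  0.215]
 [-1.    -0.     0.   ]] [-1.246 -0.058  6.376] 16.881487882657247 14.0
```

View pics/w15.png

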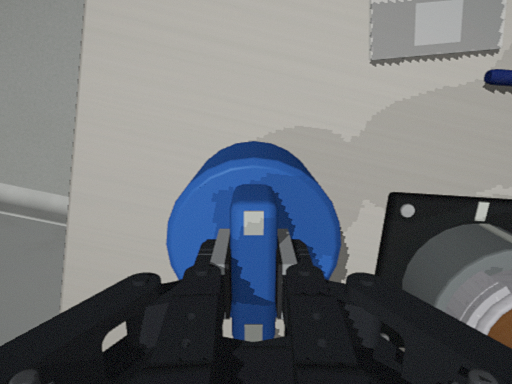

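Run:
```python
from h import *
np.set_printoptions(precision=3,suppress=True)
w=grab('wrist');p=w['s']['position'];R=np.array(w['s']['orientation'])
im=w['image'].astype(int)
for v in range(210,345,1):
    r=im[v,246:262]; 
    print(v,r[:,0].max(),end=' ') if v%1==0 else 0
print()
a=onz(w,253.9,222.5,97);b=onz(w,253.9,332,97)
for q in(a,b,(a+b)/2): print(R.T@(q-p))
```

```text
210 87 211 159 212 190 213 188 214 186 215 186 216 188 217 186 218 187 219 188 220 188 221 187 222 187 223 186 224 187 225 179 226 176 227 168 228 167 229 169 230 168 231 169 232 168 233 173 234 166 235 84 236 42 237 43 238 48 239 48 240 47 241 48 242 51 243 49 244 46 245 46 246 44 247 47 248 46 249 47 250 46 251 45 252 49 253 46 254 47 255 46 256 47 257 45 258 49 259 48 260 46 261 45 262 45 263 46 264 47 265 47 266 45 267 46 268 46 269 46 270 47 271 48 272 47 273 46 274 48 275 47 276 45 277 47 278 46 279 45 280 46 281 48 282 43 283 45 284 46 285 42 286 45 287 45 288 43 289 44 290 42 291 44 292 46 293 50 294 44 295 44 296 42 297 35 298 30 299 28 300 32 301 30 302 29 303 28 304 32 305 35 306 35 307 33 308 34 309 34 310 34 311 34 312 34 313 37 314 34 315 37 316 36 317 33 318 35 319 34 320 37 321 33 322 34 323 42 324 84 325 130 326 128 327 124 328 126 329 126 330 126 331 125 332 126 333 130 334 126 335 128 336 131 337 126 338 127 339 130 340 124 341 98 342 35 343 30 344 31 
[-62.361   0.245 -22.75 ]
[-62.354   0.245  24.144]
[-62.357   0.245   0.697]
```

Run:
```python
from h import *
np.set_printoptions(precision=2,suppress=True)
w=grab('wrist')
w['s']={'position':np.array([531.3,100.4,154.6]),'orientation':np.array([[-.002,1,.003],[0,.003,-1],[-1,-.002,0]])}
f=lambda u,v,z:onz(w,180+u/5,95+v/4.2,z)
a,b=f(108,360,12),f(625,297,12);d=b-a;print(a,b,(a+b)/2,np.degrees(np.arctan2(d[1],d[0])),np.linalg.norm(d))
a,b,c=f(83,157,12),f(582,93,12),f(635,493,12);d=b-a;print(a,b,c,(a+c)/2,np.degrees(np.arctan2(d[1],d[0])),np.linalg.norm(d))
```

```text
[480.41  89.81  12.  ] [581.35 105.05  12.  ] [530.88  97.43  12.  ] 8.587563327204892 102.0889752119929
[477.44 136.81  12.  ] [571.35 151.14  12.  ] [585.4   57.32  12.  ] [531.42  97.06  12.  ] 8.677051430184875 94.99714765736853
```

>>> step_arm(rows=[[-0.01,0,0,0,0,0,0.005],[-0.03,0,0,0,0,0,0.005],[-0.06,0,0,0,0,0,0.005],[-0.1,0,0,0,0,0,0.005],[-0.14,0,0,0,0,0,0.005],[-0.15,0,0,0,0,0,0.005],[-0.15,0,0,0,0,0,0.005]])

```text
t: 14.85
position: [513.7, -48.5, 186.0]
orientation: [[0.004, -0.214, 0.977], [-0.0, 0.977, 0.214], [-1.0, -0.001, 0.004]]
ft_force: [-0.8, -0.0, -2.2]
gripper_width: 16.9
```

Run:
```python
from h import *
np.set_printoptions(precision=3,suppress=True)
w=grab('wrist','w16.png');p=w['s']['position'];print(p,w['s']['orientation'],w['s']['ft_force'],w['s']['gripper_width'],w['s']['t'])
s=grab('side')
a=cv2.resize(s['image'][150:310,160:320,::-1],None,fx=3,fy=3,interpolation=2)
b=cv2.resize(w['image'][115:355,150:360,::-1],None,fx=1.5,fy=2,interpolation=2)
cv2.imwrite('pics/c16.png',np.hstack([a,b]))
```

```text
[513.696 -48.487 186.013] [[ 0.004 -0.214  0.977]
 [-0.     0.977  0.214]
 [-1.    -0.001  0.004]] [-0.778 -0.037 -2.223] 16.884439329369858 14.85
```

View pics/c16.png

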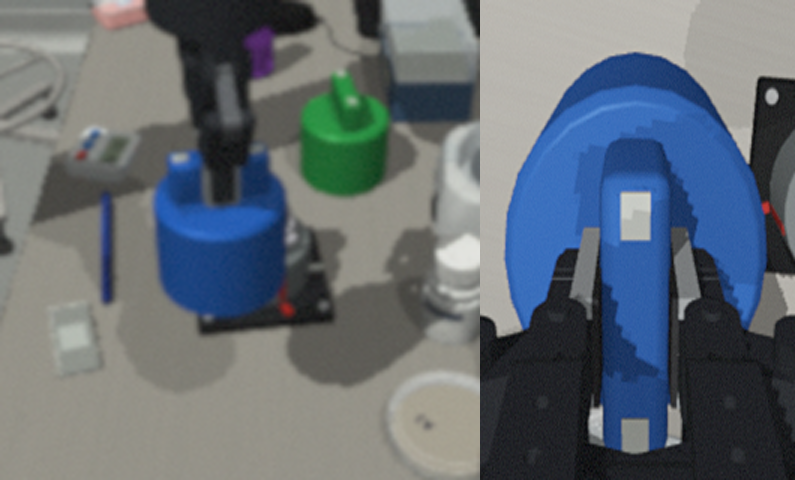

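>>> step_arm(rows=[[0,0.025,0.009,0.01,0,0,0.005],[0,0.055,0.019,0.025,0,0,0.005],[0,0.09,0.032,0.04,0,0,0.005],[0,0.115,0.041,0.05,0,0,0.005],[0,0.13,0.046,0.06,0,0,0.005],[0,0.139,0.049,0.063,0,0,0.005],[0,0.139,0.049,0.063,0,0,0.005],[0,0.139,0.049,0.063,0,0,0.005]])

```text
t: 15.75
position: [529.8, 96.5, 183.2]
orientation: [[-0.002, -0.152, 0.988], [-0.001, 0.988, 0.152], [-1.0, -0.001, -0.003]]
ft_force: [0.4, -0.1, -1.7]
gripper_width: 17.2
```

Run:
```python
from h import *
np.set_printoptions(precision=3,suppress=True)
w=grab('wrist');p=w['s']['position'];print(p,w['s']['orientation'],w['s']['ft_force'],w['s']['gripper_width'],w['s']['t'])
s=grab('side')
a=cv2.resize(s['image'][130:270,175:315,::-1],None,fx=3.4,fy=3.4,interpolation=2)
b=cv2.resize(w['image'][115:355,150:360,::-1],None,fx=1.5,fy=1.984,interpolation=2)[:476]
cv2.imwrite('pics/c17.png',np.hstack([a,b]))
```

```text
[529.769  96.518 183.237] [[-0.002 -0.152  0.988]
 [-0.001  0.988  0.152]
 [-1.    -0.001 -0.003]] [ 0.426 -0.148 -1.719] 17.194976227430875 15.75
```

View pics/c17.png

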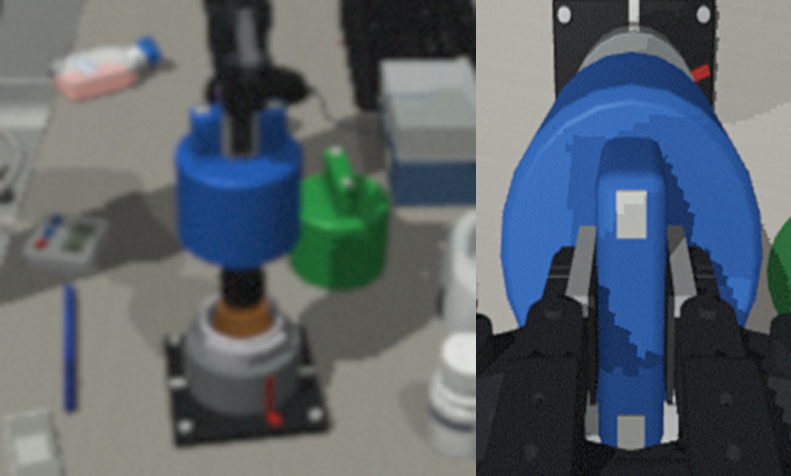

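>>> step_arm(rows=[[0.02,0,0,0,0,0,0.005],[0.045,0,0,0,0,0,0.005],[0.06,0,0,0,0,0,0.005],[0.068,0,0,0,0,0,0.005],[0.071,0,0,0,0,0,0.005],[0.071,0,0,0,0,0,0.005]])

```text
t: 16.45
position: [530.9, 97.4, 113.4]
orientation: [[0.0, -0.152, 0.988], [-0.0, 0.988, 0.152], [-1.0, -0.0, 0.0]]
ft_force: [1.1, -0.4, -1.9]
gripper_width: 17.2
```

Run:
```python
from h import *
np.set_printoptions(precision=3,suppress=True)
w=grab('wrist');p=w['s']['position'];print(p,w['s']['orientation'],w['s']['ft_force'],w['s']['gripper_width'],w['s']['t'])
s=grab('side')
a=cv2.resize(s['image'][150:270,185:305,::-1],None,fx=4,fy=4,interpolation=2)
b=cv2.resize(w['image'][70:310,150:360,::-1],None,fx=1.5,fy=2,interpolation=2)[:480]
cv2.imwrite('pics/c18.png',np.hstack([a,b]))
```

```text
[530.884  97.373 113.45 ] [[ 0.    -0.152  0.988]
 [-0.     0.988  0.152]
 [-1.    -0.     0.   ]] [ 1.14  -0.395 -1.921] 17.240686077929762 16.45
```

View pics/c18.png

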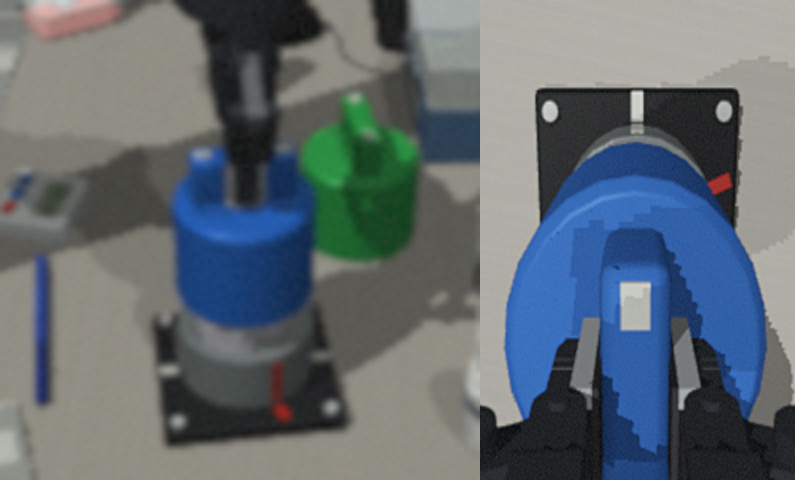

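>>> step_arm(rows=[[0.003,0,0,0,0,0,0.005],[0.006,0,0,0,0,0,0.005],[0.009,0,0,0,0,0,0.005],[0.011,0,0,0,0,0,0.005],[0.011,0,0,0,0,0,0.005]])

```text
t: 17.05
position: [530.3, 97.8, 101.9]
orientation: [[-0.001, -0.153, 0.988], [-0.0, 0.988, 0.153], [-1.0, -0.0, -0.001]]
ft_force: [0.5, 0.4, -1.2]
gripper_width: 16.8
```

>>> step_arm(rows=[[0.002,0,0,0,0,0,0.005],[0.004,0,0,0,0,0,0.005],[0.006,0,0,0,0,0,0.005],[0.006,0,0,0,0,0,0.005]])

```text
t: 17.45
position: [530.4, 97.8, 96.0]
orientation: [[-0.001, -0.153, 0.988], [-0.0, 0.988, 0.153], [-1.0, -0.0, -0.001]]
ft_force: [0.1, 0.2, -0.7]
gripper_width: 16.9
```

Past the rail-top height with no resistance; continuing down to the shoulder.

>>> step_arm(rows=[[0.002,0,0,0,0,0,0.005],[0.004,0,0,0,0,0,0.005],[0.006,0,0,0,0,0,0.005],[0.008,0,0,0,0,0,0.005],[0.009,0,0,0,0,0,0.005]])

```text
t: 17.95
position: [530.5, 97.8, 87.1]
orientation: [[-0.0, -0.153, 0.988], [-0.0, 0.988, 0.153], [-1.0, -0.0, -0.0]]
ft_force: [0.4, 1.0, -1.9]
gripper_width: 17.1
```

>>> step_arm(rows=[[0.001,0,0,0,0,0,0.005],[0.002,0,0,0,0,0,0.005]])

```text
t: 18.15
position: [530.5, 97.9, 86.6]
orientation: [[-0.001, -0.153, 0.988], [0.0, 0.988, 0.153], [-1.0, 0.0, -0.001]]
ft_force: [-5.2, -1.5, 19.1]
gripper_width: 17.3
```

>>> step_arm(rows=[[-0.001,0,0,0,0,0,0.005],[-0.001,0,0,0.1,0,0,0.005],[-0.001,0.0002,0,0.2,0,0,0.005],[-0.001,0.0002,0,0.3,0,0,0.005],[-0.001,0.0003,0.0001,0.4,0,0,0.005],[-0.001,0.0003,0.0001,0.5,0,0,0.005],[-0.001,0.0003,0.0001,0.55,0,0,0.005],[-0.001,0.0003,0.0001,0.55,0,0,0.005]])

```text
t: 18.95
position: [531.2, 98.0, 86.7]
orientation: [[0.001, 0.387, 0.922], [-0.0, 0.922, -0.387], [-1.0, 0.0, 0.001]]
ft_force: [0.3, -0.1, 2.7]
gripper_width: 17.1
```

Run:
```python
from h import *
np.set_printoptions(precision=3,suppress=True)
w=grab('wrist');s=w['s'];print(s['position'],s['orientation'],s['ft_force'],s['wrist_torque'],s['gripper_width'],s['t'])
s=grab('side')
a=cv2.resize(s['image'][150:270,185:305,::-1],None,fx=4,fy=4,interpolation=2)
b=cv2.resize(w['image'][70:310,150:360,::-1],None,fx=1.5,fy=2,interpolation=2)[:480]
cv2.imwrite('pics/c19.png',np.hstack([a,b]))
```

```text
[531.227  97.986  86.681] [[ 0.001  0.387  0.922]
 [-0.     0.922 -0.387]
 [-1.     0.     0.001]] [ 0.251 -0.089  2.689] [-0.257  0.139 -0.046] 17.148377052998857 18.95
```

View pics/c19.png

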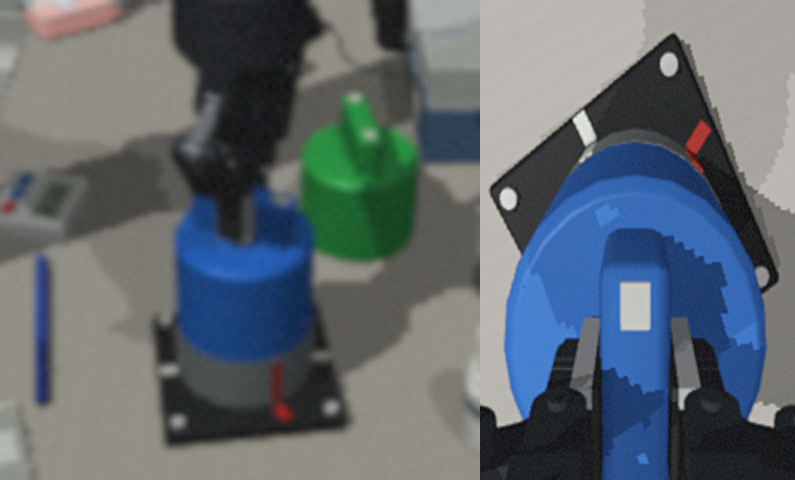

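>>> step_arm(rows=[[0,0.0001,0.0001,0.1,0,0,0.005],[0,0.0002,0.0002,0.2,0,0,0.005],[0,0.0003,0.0003,0.3,0,0,0.005],[0,0.0003,0.0003,0.4,0,0,0.005],[0,0.0003,0.0003,0.5,0,0,0.005],[0,0.0003,0.0003,0.57,0,0,0.005],[0,0.0003,0.0003,0.61,0,0,0.005],[0,0.0003,0.0003,0.61,0,0,0.005]])

```text
t: 19.85
position: [531.5, 98.1, 86.7]
orientation: [[0.001, 0.845, 0.534], [-0.0, 0.534, -0.845], [-1.0, 0.001, 0.0]]
ft_force: [-0.4, -1.4, 4.7]
gripper_width: 16.6
```

Run:
```python
from h import *
np.set_printoptions(precision=3,suppress=True)
s=env.get_state();print(s['position'],s['orientation'],s['ft_force'],s['wrist_torque'],s['t'])
R=s['orientation'];print(np.degrees(np.arctan2(R[1][1],R[0][1])))
```

```text
[531.461  98.14   86.672] [[ 0.001  0.845  0.534]
 [-0.     0.534 -0.845]
 [-1.     0.001  0.   ]] [-0.416 -1.356  4.705] [-0.245  0.132 -0.121] 19.85
32.3030318188862
```

Jaw angle is 32.3° and the stop is expected near 28.8°. I'll turn slowly until the torque rises.

>>> step_arm(rows=[[0,0,0,0.02,0,0,0.005],[0,0,0,0.04,0,0,0.005],[0,0,0,0.06,0,0,0.005],[0,0,0,0.075,0,0,0.005],[0,0,0,0.085,0,0,0.005],[0,0,0,0.085,0,0,0.005]])

```text
t: 20.45
position: [531.3, 98.1, 86.7]
orientation: [[0.0, 0.885, 0.466], [-0.001, 0.466, -0.885], [-1.0, -0.0, 0.001]]
ft_force: [-0.2, -2.2, 6.2]
gripper_width: 16.9
```

Run:
```python
from h import *
np.set_printoptions(precision=3,suppress=True)
s=env.get_state();print(s['position'],s['ft_force'],s['wrist_torque'],s['t'])
R=s['orientation'];print(np.degrees(np.arctan2(R[1][1],R[0][1])))
```

```text
[531.335  98.096  86.654] [-0.161 -2.22   6.191] [-0.378  0.224  0.909] 20.45
27.798954634427623
```

>>> step_arm(rows=[[0,0,0,0.01,0,0,0.005],[0,0,0,0.02,0,0,0.005]])

```text
t: 20.65
position: [531.2, 98.1, 86.7]
orientation: [[0.0, 0.893, 0.451], [-0.001, 0.451, -0.893], [-1.0, -0.0, 0.001]]
ft_force: [-0.8, -1.9, 6.2]
gripper_width: 16.7
```

Run:
```python
from h import *
np.set_printoptions(precision=3,suppress=True)
w=grab('wrist','w20.png');s=w['s'];print(s['position'],s['ft_force'],s['wrist_torque'],s['t'])
R=s['orientation'];print(np.degrees(np.arctan2(R[1][1],R[0][1])))
```

```text
[531.238  98.118  86.678] [-0.838 -1.936  6.199] [-0.348  0.301  1.478] 20.65
26.791867879331445
```

View pics/w20.png

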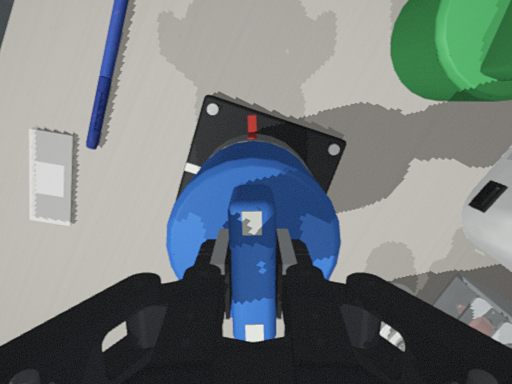

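>>> step_arm(rows=[[0,0,0,-0.015,0,0,0.005],[0,0,0,-0.015,0,0,0.022],[0,0,0,-0.015,0,0,0.04],[0,0,0,-0.015,0,0,0.055],[0,0,0,-0.015,0,0,0.055],[-0.015,0,0,-0.015,0,0,0.055],[-0.05,0,0,-0.015,0,0,0.055],[-0.1,0,0,-0.015,0,0,0.055],[-0.13,0,0,-0.015,0,0,0.055],[-0.13,0,0,-0.015,0,0,0.055],[-0.13,0,0,-0.015,0,0,0.055]])

```text
t: 21.8
position: [531.2, 98.7, 216.7]
orientation: [[0.001, 0.89, 0.457], [0.001, 0.457, -0.89], [-1.0, 0.001, -0.0]]
ft_force: [0.6, -0.6, 0.3]
gripper_width: 55.0
```

Run:
```python
from h import *
np.set_printoptions(precision=3,suppress=True)
w=grab('wrist','w21.png');s=w['s'];print(s['position'],s['ft_force'],s['wrist_torque'],s['t'],s['gripper_width'])
im=w['image']
s=grab('side')
cv2.imwrite('pics/c21.png',cv2.resize(s['image'][130:330,175:375,::-1],None,fx=2.9,fy=2.9,interpolation=2))
```

```text
[531.163  98.739 216.689] [ 0.553 -0.558  0.348] [ 0.018 -0.028 -0.043] 21.8 54.98406354195161
```

View pics/w21.png

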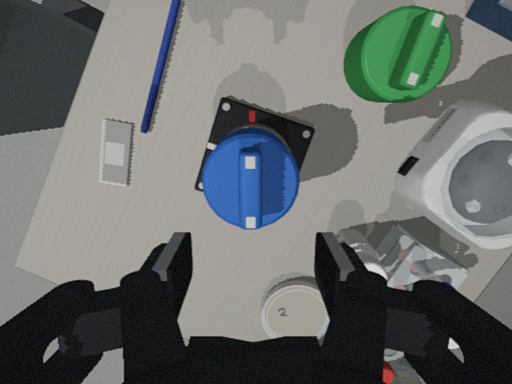

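View pics/c21.png

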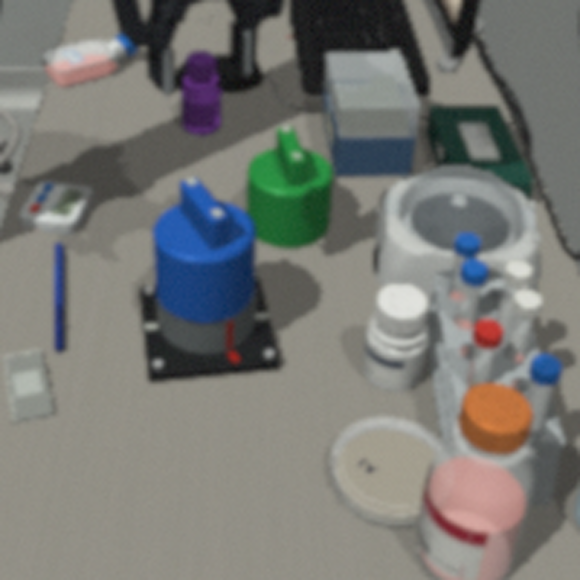

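Run:
```python
from h import *
w=grab('wrist');h=cv2.cvtColor(w['image'],cv2.COLOR_RGB2HSV)
m=cv2.inRange(h,(0,0,150),(180,100,255));m[:150]=0;m[230:]=0;m[:,:238]=0;m[:,263:]=0
n,l,st,ce=cv2.connectedComponentsWithStats(m);P=[onz(w,*ce[i],149) for i in range(1,n) if st[i][4]>30]
print(P);d=P[0]-P[1];print(np.degrees(np.arctan2(d[1],d[0])),np.linalg.norm(d),(P[0]+P[1])/2)
r=cv2.inRange(h,(0,150,80),(5,255,255))|cv2.inRange(h,(174,150,80),(180,255,255));r[130:]=0;r[:100]=0
v,u=np.nonzero(r);q=onz(w,u.mean(),v.mean(),12);print(q,np.degrees(np.arctan2(q[1]-98,q[0]-531.5)))
```

```text
[array([519.32232675, 116.53772402, 149.        ]), array([541.01698954,  74.39286787, 149.        ])]
117.23778778888932 47.40092080121354 [530.16965814  95.46529595 149.        ]
[508.05223581 140.32546316  12.        ] 118.98589100526276
```

```bash
python3 -c "
from plant import env
print(env.job_done(), env.get_state()['t'])"
```

```text
the job is handed in; nothing more can be done
the job is handed in; nothing more can be done
```

The job is handed in at about 22 s of the 54 s allowed. The brown bottle stands seated in the grey canister base, and the blue cover is home and twisted clockwise to its stop. The gripper is open and well clear.

- **Seating:** the bottle met its seat at the expected depth with 13.6 N. The cover passed the rails without resistance and met the shoulder 52 mm above where it stood on the bench, with 19 N.
- **Twist:** the torque rose from about 0.1 to 1.5 N m at roughly 70–72°, which I took as the stop. The last picture has the bar at 117.2° and the red mark at 119°, a 1.7° difference that I put down to measuring error.
- **Other objects:** the last side picture shows the others upright and apparently where they were; I judged this by eye only. I saw no force near the limits in the readings at the end of each move.

**Disagreements:**
- The real fingertips sat about 38 mm behind the reported TCP, judged from the wrist and side cameras. The first grasp therefore shut in the air above the bottle without touching it, and I corrected for this from then on.
- The cameras disagreed by up to 8 mm on the bottle's position. I used the wrist and top views, which agreed.

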